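Make room in the ripening row for one more cheese

ROBOT

A 6-joint arm with a two-finger parallel gripper is mounted at the origin on the work surface. World frame = base frame: x ahead of the robot, y to its left, z up, the work surface at z = 0. Lengths are in mm, angles in rad, forces in N, time in s.
With the tool pointing down it reaches from about 400 to 925 mm from the base axis. Payload 12.5 kg.
Tool frame: the origin (TCP) lies midway between the tips of the shut fingers; the grasp point (between the pads) lies 19 mm behind it; z points along the fingers, y is the line along which they close (so a half turn about z gives the same grasp; the last joint's range is limited). The gripper opens to 95 mm and grips with 3 to 60 N. Pads are 20 mm wide; open, the fingers measure 119 mm over their backs; the gripper's body (75 mm by 180 mm) begins 59 mm behind the grasp point.
Start: joints at [-1.379, 0.491, 1.559, -0, 1.092, -0.106], TCP at [183.41, -597.505, 180.561] pointing down, gripper open.
Joint ranges: [-3.1, 3.1], [-0.84, 2.19], [0.05, 2.79], [-1.13, 4.28], [0.06, 2.93], [-2.69, 2.69]. Speed limits (rad/s): [2.22, 2.22, 2.79, 3.14, 3.14, 3.14].

INTERFACE

Orientations are given as [roll, pitch, yaw] about the fixed x, y, z axes, in that order (R = Rz(yaw) Ry(pitch) Rx(roll)).
In Python, from cell import env gives the robot as it stands.
- The arm moves only by the tool arm_command, never from a script. Its argument "targets" is a list of rows, each a list of 5 numbers: the shift along the tool's x, y, z in mm, then the turn about the tool's z in degrees, then the opening, from 0 (shut) to 1 (fully open). In form: [[tx, ty, tz, roll, fingers], ...]. A call has 1 to 5 rows; each row is the pose to reach, as a shift and turn from the pose commanded when the call began, along the tool's axes at that moment; what a row does not reach only later rows make up. A row lasts 1/10 s, in which the tool goes at most 50 mm and 8.59 degrees, less where a joint would pass 70% of its speed; a pose out of reach is approached as far as the arm can. A call with a gripper value outside its range is refused whole. The fingers move at their own pace and stop on an object; the grip force is fixed at half the most. Time passes only in rows, so rows that repeat a pose let the fingers close. It gives the time, the measured TCP pose, the force, the opening and the grip force at its end, in the units of the state.
- env.state(): the state, without advancing time (a new reading comes with each control period).
- env.read_camera(name): name is "side" or "top"; returns a dict with "frame" (480x640x3 uint8, red, green, blue), "vertical_fov" (degrees; the focal length in pixels is half the picture's height over the tangent of half this angle, whatever the lens; pixels are square), "cx", "cy" (the principal point, pixels), "k1" (the pictures are not rectified: a ray, as slopes to the right and down, at radius r is drawn at 1 + k1 r^2 times it, then the intrinsics apply), "world_from_camera" (4x4, takes a point from camera to world coordinates). Camera axes: x right, y down, z forward; pixel columns grow to the right and rows downward; lengths in mm; the calibration is good to about 2 mm. A picture is of the moment at which its call begins. There is no depth.
- env.job_done(): hands the job in; it is judged then, once.
The state is a dict: "t": time; "joints": joint angles; "qvel": joint speeds; "tau": joint torques, N m; "eef_pos": TCP position; "tcp_rot": TCP orientation; "ft_force": force on the tool from outside, world axes, zero at the start; "moment": the same for the moment, N m; "opening": opening from 0.0 (shut) to 1.0 (fully open); "grip_force": force on a finger pad.
Only numpy, scipy, OpenCV 4.12 (cv2) and the standard library are available. Lean on these libraries where they do the work, as an engineer would, in place of code of your own. Each camera call takes 0.05 s, during which the arm holds its last target. There are 200 camera calls.

TASK

One more small cheese has to go into the full row on the ripening board, at the place marked by the tag on the board's edge, where the gap is too narrow for it. First push the two cheeses on either side of the gap apart along the board, leaving them upright and in the row; only then take the loose straight-sided drum cheese from the bench (not the flat one or the cone) and set it down, without dropping it, upright in the opened space, in line with the row and centred on the tag.

Things in the scene. Friction and masses are not known exactly. Their poses are not given: they have to be found in the camera images.
- drum: The loose cheese to insert: ochre upright cylinder, straight sides, 60 mm diameter, 55 mm high, about 170 g, on the bench (z = 0) on the robot's side of the board. Two others stand in a rough line with it, in any order, 100 mm or more away: a low flat one (64 mm across, 24 mm high) and a truncated cone (62 mm at the foot, 60 mm high). Origin: centre of its underside; z up.
- place (a point): Where the drum's underside centre belongs: on the top of the fixed pale wood board (100 x 520 x 25 mm, 18 mm cleats on its ends), mid-width, abreast of the tag: a sloping steel plate with a blank card, 46 mm wide, on the board's far edge (away from the robot), lower than the board's top. Axes: x across the board, away from the robot; y along the row, to the robot's left; z up.
- left: Row cheese beside the gap on the robot's left (+y), loose on the board; same cylinder as the drum (60 mm diameter, 55 mm high, about 170 g). Starts 48 to 52 mm from the place, centre to centre, so the gap is 36 to 44 mm. One more such cheese stands 2 to 4 mm beyond and slides along when this is pushed outwards; 60 mm of board is free beyond that. Origin: centre of its underside.
- right: Row cheese beside the gap on the robot's right (-y): the same as the left one, mirrored, with one more such cheese beyond it and then 60 mm of free board. Origin: centre of its underside.

How it is judged (in metres and radians):
On the way, in this order (a step that is already met when the one before it is completed fails the run):
1. the two neighbours are pushed apart until the gap takes the drum, while the drum is still away from the row (horizontal distance between left and right above 0.122 m and horizontal distance between drum and place above 0.09 m), for 0.2 s.
2. the drum stands in the opened space at the tag (horizontal distance between drum and place below 0.02 m and z of drum in the frame of place below 0.008 m), for 0.2 s.
At the end, for the whole second after the job is handed in: The drum stands upright (within 10 degrees) on the board, within 15 mm of the marked place both along and across the row, with the left and right neighbours upright (within 10 degrees) on the board on either side of it, each within 20 mm of the row's line, and all three at rest (x of drum in the frame of place between -0.015 and 0.015 m and y of drum in the frame of place between -0.015 and 0.015 m and z of drum in the frame of place between -0.005 and 0.005 m and angle between each of drum, left, right's own z axis and vertical below 0.17 rad and linear speed of each of drum, left, right below 0.02 m/s and x of left in the frame of place between -0.02 and 0.02 m and y of left in the frame of place above 0.04 m and z of left in the frame of place between -0.005 and 0.005 m and x of right in the frame of place between -0.02 and 0.02 m and y of right in the frame of place below -0.04 m and z of right in the frame of place between -0.005 and 0.005 m); the robot touches nothing.
It fails at once if the drum is dropped (it falls freely by more than about 20 mm) (contact force between drum and anything else below 0.05 N and linear speed of drum above 0.6 m/s).
It also fails if it takes over 58 s, if anything falls off the work surface, if the arm or the gripper's body presses on something with over 40 N, if the wrist force passes 120 N, or if a joint passes its speed limit or range.

## Working session

There is one attempt and no reset: what is moved stays moved. The work goes in short steps, Python scripts to look and compute and a tool call to move; the robot and the scene stay as the last step left them, time stands still between calls to the robot, and variables do not carry over. Pictures are saved under pics/ and viewed, at most 10 in all, crops included, and the job is handed in when it is done.

Besides the shell and the picture viewer there is one more tool, called after "Emit:" in YAML: its name, and indented under it one key for each argument. arm_command: Moves the arm, as the interface text tells. Its arguments: {"type":"object","properties":{"targets":{"type":"array","items":{"type":"array","items":{"type":"number"}}}},"required":["targets"]}

```bash
mkdir -p pics; cat > h.py <<'E'
import numpy as np, cv2, pickle
from cell import env
def cam(n):
    c=env.read_camera(n); pickle.dump(c,open(f'{n}.pkl','wb')); return c
def K(c):
    f=240/np.tan(np.radians(c['vertical_fov'])/2)
    return np.array([[f,0,c['cx']],[0,f,c['cy']],[0,0,1]]), np.array([c['k1'],0,0,0,0.])
def px2w(c,u,v,z):
    k,d=K(c); p=cv2.undistortPoints(np.array([[[u,v]]],float),k,d)[0,0]
    M=np.array(c['world_from_camera']); r=M[:3,:3]@[p[0],p[1],1]; o=M[:3,3]
    return o+r*(z-o[2])/r[2]
def w2px(c,P):
    k,d=K(c); M=np.linalg.inv(np.array(c['world_from_camera']))
    return cv2.projectPoints(np.array([P],float),cv2.Rodrigues(M[:3,:3])[0],M[:3,3],k,d)[0][0,0]
E
python3 - <<'E'
from h import *
for n in('side','top'):
    c=cam(n); cv2.imwrite(f'pics/{n}0.png',c['frame'][:,:,::-1]); print(n,c['vertical_fov'],c['k1'],np.round(c['world_from_camera'],2))
print(env.state())
E
```

```text
side 56.746992888127934 -0.11438189234768277 [[ 7.4000e-01 -3.9000e-01  5.5000e-01  2.0833e+02]
 [-6.7000e-01 -4.0000e-01  6.2000e-01 -4.6484e+02]
 [-2.0000e-02 -8.3000e-01 -5.6000e-01  4.3158e+02]
 [ 0.0000e+00  0.0000e+00  0.0000e+00  1.0000e+00]]
top 45.02051629998304 -0.052028567694255755 [[ 1.0000e-02 -9.9000e-01  1.1000e-01  4.7027e+02]
 [-1.0000e+00 -1.0000e-02 -1.0000e-02 -4.2540e+01]
 [ 1.0000e-02 -1.1000e-01 -9.9000e-01  8.4036e+02]
 [ 0.0000e+00  0.0000e+00  0.0000e+00  1.0000e+00]]
{'t': 0.1, 'joints': array([-1.37860264e+00,  4.91518497e-01,  1.55935463e+00, -1.13647343e-05,
        1.09173532e+00, -1.05601415e-01]), 'qvel': array([ 2.33955189e-04, -7.21051758e-04,  3.01300637e-05, -2.62219952e-04,
        7.53777025e-04, -1.28299686e-03]), 'tau': array([ 2.52586338e-03, -6.13625765e+01, -2.58605254e+01,  6.94099884e-02,
        4.70910617e-02, -5.57867259e-05]), 'eef_pos': array([ 183.35461069, -597.24679162,  180.01994018]), 'tcp_rot': array([-3.14058146e+00, -9.70457024e-05,  2.97800299e-01]), 'ft_force': array([-0.83138557,  0.32537036,  0.2473949 ]), 'moment': array([-0.0018212 , -0.06181716,  0.00063627]), 'grip_force': 0.0, 'opening': 0.9999961009495775}
```

View pics/top0.png

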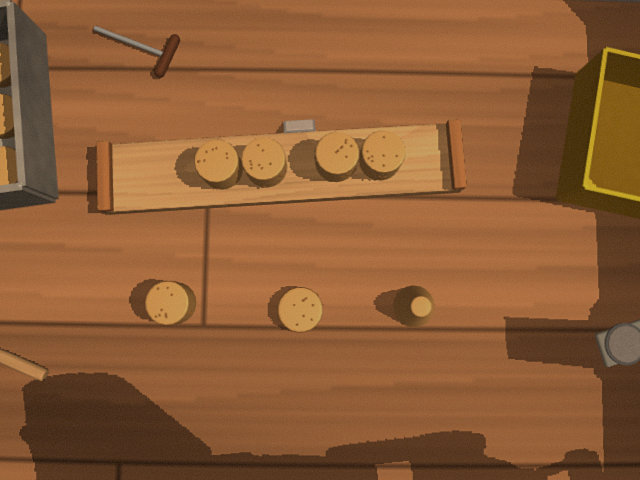

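View pics/side0.png

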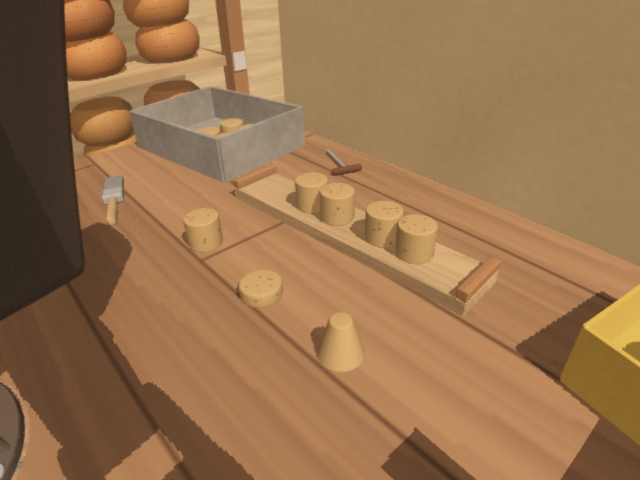

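The top view shows the row tops at about (217,161), (265,160), (337,155) and (383,154), with the tag at (298,126). The drum is the left loose cheese at (167,302). The flat one is at (300,310) and the cone at (414,306), and the side view confirms which is which: drum (203,230), flat one (260,288), cone (340,340).

```bash
python3 - <<'E'
from h import *
c=pickle.load(open('top.pkl','rb'))
cv2.imwrite('pics/top_crop.png',cv2.resize(c['frame'][105:335,80:480,::-1],None,fx=2,fy=2,interpolation=cv2.INTER_CUBIC))
E
```

```text
(no output)
```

View pics/top_crop.png

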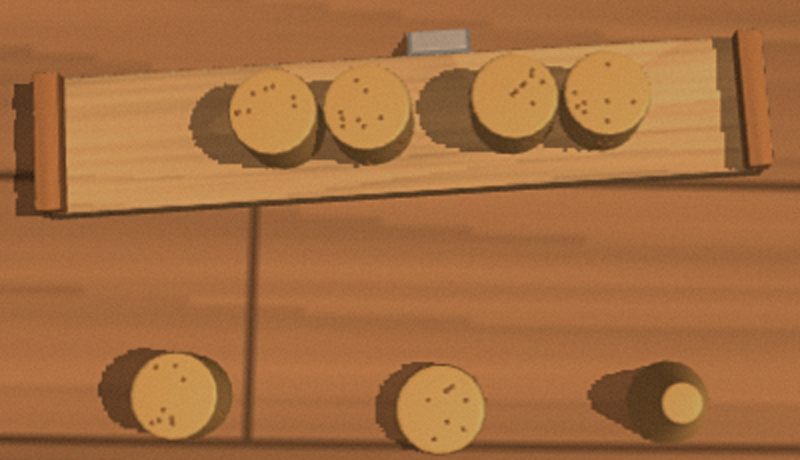

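The crop (2x, offset 80,105) gives these centres: row tops (273,111), (367,107), (514,96), (607,93); tag inner edge midpoint (438,53); drum top (174,396). The board's far edge runs from (66,78) to (713,38).

```bash
python3 - <<'E'
from h import *
c=pickle.load(open('top.pkl','rb'))
w=lambda x,y,z:px2w(c,80+x/2-.25,105+y/2-.25,z)
R=[w(*p,80) for p in((273,111),(367,107),(514,96),(607,93))]
print(np.round(R,1)); d=w(174,396,55);print('drum',d)
print('gaps',[np.linalg.norm(R[i]-R[i+1]) for i in range(3)])
e1,e2=w(66,78,25),w(713,38,25); n1,n2=w(66,213,25),w(730,173,25)
print('edge',e1,e2,n1,n2, 'cleats',w(50,143,25),w(755,100,25))
for a,b in((R[0],R[3]),(e1,e2),(n1,n2)):
    v=a-b;print('yaw(row +y)',np.degrees(np.arctan2(-v[0],v[1])))
u=(R[0]-R[3]);u/=np.linalg.norm(u)
for z in(10,20,25):
    T=w(438,53 if z>15 else 42,z); print('tag',T,'along from R0..:',[(r-T)@u for r in R])
E
```

```text
[[ 657.9   91.8   80. ]
 [ 661.6   28.8   80. ]
 [ 670.7  -69.8   80. ]
 [ 673.8 -132.5   80. ]]
drum [466.94056372 156.54657747  55.        ]
gaps [np.float64(63.102924679340006), np.float64(99.01339800596557), np.float64(62.77412910000566)]
edge [694.14970572 252.66454081  25.        ] [ 731.14207042 -216.64182359   25.        ] [595.30189069 247.02817044  25.        ] [ 631.22243206 -227.7182204    25.        ] cleats [646.04929924 261.49108462  25.        ] [ 685.35440494 -246.71931365   25.        ]
yaw(row +y) 4.048644584649471
yaw(row +y) 4.506934542871423
yaw(row +y) 4.326902698981584
tag [729.11121494 -15.82344788  10.        ] along from R0..: [np.float64(112.33353281030156), np.float64(49.23610080583006), np.float64(-49.754657786957225), np.float64(-112.51564024401422)]
tag [717.71907063 -16.29342039  20.        ] along from R0..: [np.float64(111.99800850232937), np.float64(48.90057649785787), np.float64(-50.09018209492941), np.float64(-112.8511645519864)]
tag [716.21092417 -16.45340218  25.        ] along from R0..: [np.float64(112.05111080493059), np.float64(48.95367880045907), np.float64(-50.03707979232821), np.float64(-112.7980622493852)]
```

```bash
cat > go.py <<'E'
import sys,numpy as np
from cell import env
from scipy.spatial.transform import Rotation as R
x,y,z,yaw=map(float,sys.argv[1:5]); s=env.state()
r=R.from_euler('xyz',s['tcp_rot'])
print('t',s['t'],'pos',np.round(s['eef_pos'],1),'shift',np.round(r.inv().apply(np.array([x,y,z])-s['eef_pos']),1),
 'roll',round(-(yaw-np.degrees(s['tcp_rot'][2])),1),'open',round(s['opening'],3),'F',np.round(s['ft_force'],1))
E
python3 go.py 666 -20 180 4.3
```

```text
t 0.1 pos [ 183.4 -597.2  180. ] shift [ 6.308e+02 -4.102e+02  5.000e-01] roll 12.8 open 1.0 F [-0.8  0.3  0.2]
```

Emit:
arm_command:
  targets:
    - [631,-410,0,12.8,0]
    - [631,-410,0,12.8,0]
    - [631,-410,0,12.8,0]
    - [631,-410,0,12.8,0]
    - [631,-410,0,12.8,0]

```text
t: 0.6
eef_pos: [344.7, -404.0, 180.4]
tcp_rot: [-3.141, 0.0, 0.074]
ft_force: [0.6, -1.1, 0.0]
opening: 0.636
grip_force: 0.0
```

```bash
python3 go.py 666 -20 180 4.3
```

```text
t 0.6 pos [ 344.7 -404.   180.4] shift [ 348.8 -359.3    0.4] roll -0.1 open 0.636 F [ 0.6 -1.1  0. ]
```

Emit:
arm_command:
  targets:
    - [349,-359,0,0,0]
    - [349,-359,0,0,0]
    - [349,-359,0,0,0]
    - [349,-359,0,0,0]
    - [349,-359,0,0,0]

```text
t: 1.1
eef_pos: [505.2, -212.2, 180.4]
tcp_rot: [-3.142, 0.0, 0.074]
ft_force: [-0.1, 0.0, -0.1]
opening: 0.217
grip_force: 0.0
```

```bash
python3 go.py 666 -20 180 4.3
```

```text
t 1.1 pos [ 505.2 -212.2  180.4] shift [ 174.6 -179.7    0.4] roll -0.0 open 0.217 F [-0.1  0.  -0.1]
```

Emit:
arm_command:
  targets:
    - [175,-180,0,0,0]
    - [175,-180,0,0,0]
    - [175,-180,0,0,0]
    - [175,-180,0,0,0]
    - [175,-180,0,0,0]

```text
t: 1.6
eef_pos: [665.7, -20.4, 180.2]
tcp_rot: [3.142, 0.001, 0.075]
ft_force: [1.4, -1.5, 0.3]
opening: 0.003
grip_force: 0.0
```

```bash
python3 go.py 666 -20 110 4.3
```

```text
t 1.6 pos [665.7 -20.4 180.2] shift [ 0.4 -0.4 70.2] roll -0.0 open 0.003 F [ 1.4 -1.5  0.3]
```

Emit:
arm_command:
  targets:
    - [0,0,50,0,0]
    - [0,0,90,0,0]
    - [0,0,90,0,0]
    - [0,0,90,0,0]

```text
t: 2.0
eef_pos: [665.0, -22.5, 91.0]
tcp_rot: [-3.142, 0.001, 0.074]
ft_force: [0.4, 0.4, 0.7]
opening: 0.003
grip_force: 0.0
```

```bash
python3 - <<'E'
from h import *
c=cam('side'); cv2.imwrite('pics/side1.png',cv2.resize(c['frame'][130:310,230:500,::-1],None,fx=2.9,fy=2.9,interpolation=cv2.INTER_CUBIC))
E
python3 go.py 666 -20 38 4.3
```

```text
t 2.05 pos [665.6 -22.7  92.3] shift [ 0.5 -2.7 54.3] roll -0.1 open 0.002 F [-0.3 -0.7  0.1]
```

View pics/side1.png

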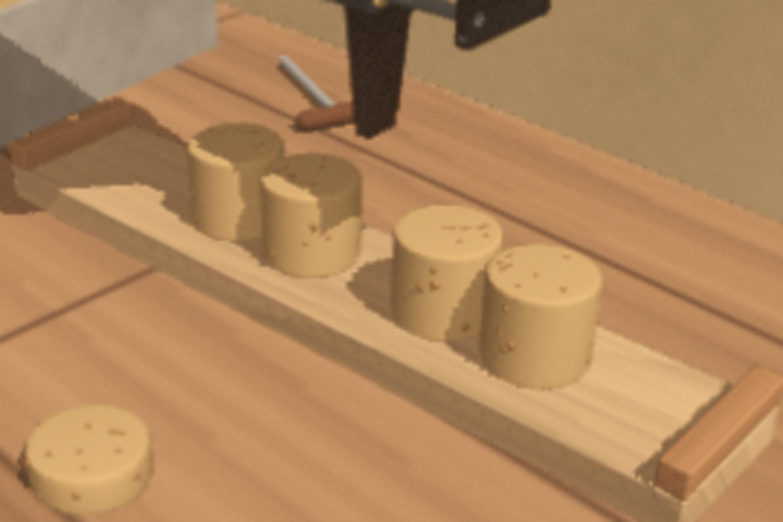

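The shut fingers hang above the gap, with the tip at crop (375,133), which is about (359,176) in the full picture. I'll compare that with the projected TCP.

```bash
python3 - <<'E'
from h import *
c=pickle.load(open('side.pkl','rb')); s=env.state()
print(w2px(c,s['eef_pos']), w2px(c,[666,-20,91]),s['eef_pos'])
# side check of row tops: left-centre top crop(312,180), right top (447,232)
for p in((312,182),(447,234)): print(px2w(c,230+p[0]/2.9,130+p[1]/2.9,80))
E
```

```text
[359.16272094 193.04359517] [358.10235382 193.10868879] [665.61965082 -22.74868904  92.30966103]
[657.14766506  19.27349136  80.        ]
[668.53024117 -74.71799332  80.        ]
```

The tip is seen about 17 px above its projection, so I'll check with a fresh side picture and the top camera before going down.

```bash
python3 - <<'E'
from h import *
a=cam('side');b=cam('top'); s=env.state()
A=a['frame'][80:280,250:450];B=b['frame'][60:260,200:400]
cv2.imwrite('pics/both2.png',cv2.resize(np.hstack([A,B])[:,:,::-1],None,fx=2,fy=2,interpolation=cv2.INTER_CUBIC))
print(s['eef_pos'],s['tcp_rot'],w2px(a,s['eef_pos']),w2px(b,s['eef_pos']), a['cx'],a['cy'],b['cx'],b['cy'])
for p in ([661.6,28.8,80],[670.7,-69.8,80],[661.6,28.8,25]): print(w2px(a,p))
E
```

```text
[665.88286464 -22.83842173  93.04330769] [ 3.14078173 -0.00352631  0.07386827] [359.32398235 192.60574107] [301.53364094 153.18459305] 327.841307023977 239.36258675328347 322.0986473521443 237.50117569095673
[335.6565452  189.99982563]
[382.7200116  209.06440545]
[336.06937106 217.74912655]
```

View pics/both2.png

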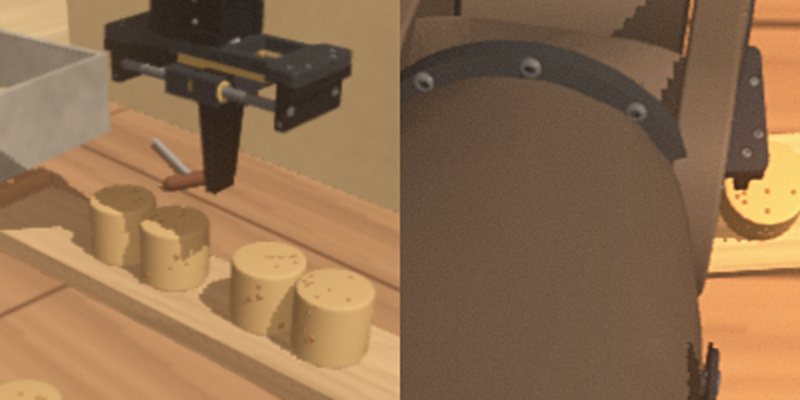

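The fresh picture agrees: the tip is at (359,175) full and the cheeses project correctly. The TCP reading and the picture differ, so I'll compare the gripper body corners in both cameras.

```bash
python3 - <<'E'
from h import *
from scipy.optimize import least_squares
a=pickle.load(open('side.pkl','rb'));b=pickle.load(open('top.pkl','rb'))
y=np.radians(4.3);X=np.array([np.cos(y),np.sin(y),0]);Y=np.array([np.sin(y),-np.cos(y),0]);Z=np.array([0,0,1.])
T=np.array([665.9,-22.8,93.])
for n,D in(('as told',[0,0,0]),('z+34',[0,0,34]),('horiz',[30,34,0])):
    print(n,'tip',w2px(a,T+D),*[(np.round(w2px(a,T+D+s*37.5*X+90*Y+78*Z)),np.round(w2px(b,T+D+s*37.5*X+90*Y+78*Z))) for s in(-1,1)])
# point at -y end, lower near corner: side (389,145); far corner side (425,127); top near ~(370,150), far ~(382,147)?
E
```

```text
as told tip [359.31399813 192.61799212] (array([393., 172.]), array([378., 163.])) (array([424., 156.]), array([373., 102.]))
z+34 tip [359.63945093 173.4683672 ] (array([395., 149.]), array([381., 156.])) (array([426., 133.]), array([376.,  92.]))
horiz tip [357.40037573 180.05130226] (array([389., 158.]), array([349., 138.])) (array([418., 144.]), array([345.,  77.]))
```

Both cameras fit a tip about 32 mm higher than the reported TCP. I'll go down in part, correct y, and check by picture.

Emit:
arm_command:
  targets:
    - [0,-2.5,20,0,0]
    - [0,-2.5,35,0,0]
    - [0,-2.5,35,0,0]
    - [0,-2.5,35,0,0]

```text
t: 2.55
eef_pos: [664.8, -20.1, 56.1]
tcp_rot: [3.141, -0.0, 0.074]
ft_force: [-0.2, -0.3, -0.2]
opening: 0.004
grip_force: 0.0
```

```bash
python3 - <<'E'
from h import *
a=cam('side'); s=env.state()
cv2.imwrite('pics/side3.png',cv2.resize(a['frame'][110:260,270:470,::-1],None,fx=4,fy=4,interpolation=cv2.INTER_CUBIC))
for d in(0,30,35): print(d,w2px(a,s['eef_pos']+[0,0,d]))
print(s['eef_pos'],s['ft_force'])
E
```

```text
0 [357.45097746 211.76857547]
30 [357.69945055 195.82359068]
35 [357.74106739 193.09706878]
[665.06531614 -20.09468206  56.40621604] [ 0.29464628 -0.23533763  0.15423989]
```

View pics/side3.png

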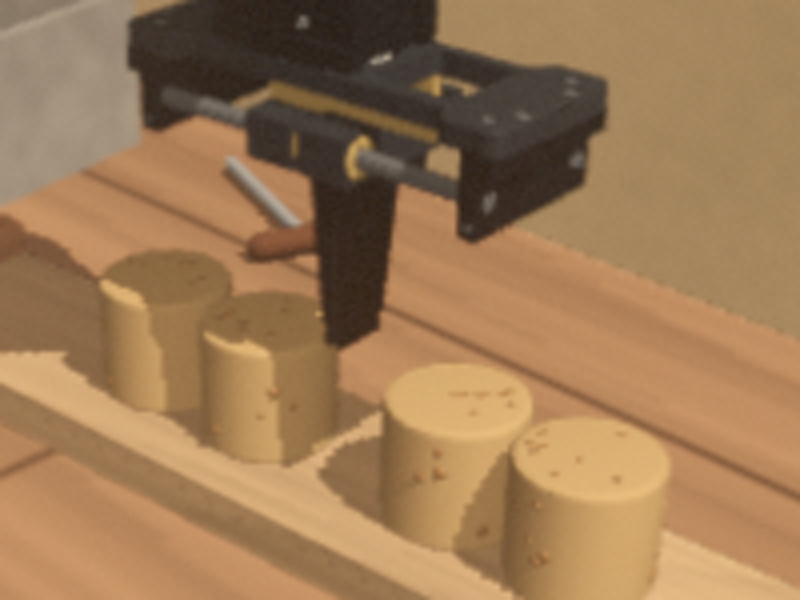

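The tip is at crop (352,340), about (358,195) full, so the true z is the reported z plus about 30 mm while x and y agree. I'll go down to reported z 27, which is safe either way.

Emit:
arm_command:
  targets:
    - [0,0,10,0,0]
    - [0,0,20,0,0]
    - [0,0,29,0,0]
    - [0,0,29,0,0]

```text
t: 3.0
eef_pos: [663.7, -19.8, 24.7]
tcp_rot: [-3.141, 0.003, 0.074]
ft_force: [1.0, 0.1, 0.0]
opening: 0.006
grip_force: 0.0
```

```bash
python3 - <<'E'
from h import *
a=cam('side'); s=env.state()
cv2.imwrite('pics/side4.png',cv2.resize(a['frame'][140:260,290:450,::-1],None,fx=5,fy=5,interpolation=cv2.INTER_CUBIC))
for d in(0,30,35): print(d,w2px(a,s['eef_pos']+[0,0,d]))
print(s['eef_pos'],s['ft_force'])
E
```

```text
0 [356.70364689 227.6193379 ]
30 [356.93855891 212.3770161 ]
35 [356.97794917 209.77075398]
[664.13827779 -19.83425385  25.50644261] [0.5744276  0.10751014 0.41116766]
```

View pics/side4.png

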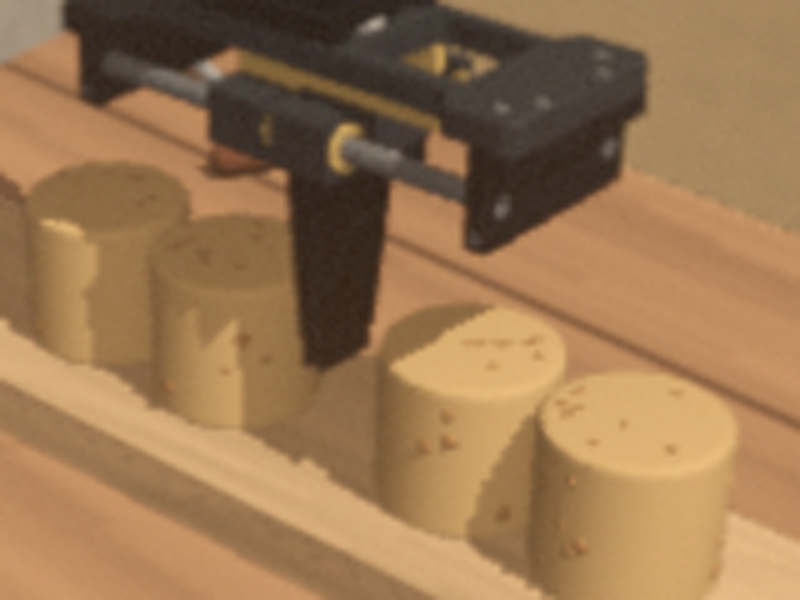

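The finger now stands in the gap with its tip at crop (335,360), or (357,212) full. That puts its true z at about 55, so the offset of +30 holds. I'll lower 16 mm more, then spread.

Emit:
arm_command:
  targets:
    - [2,0,4,0,0]
    - [2,0,8,0,0]
    - [2,0,12,0,0]
    - [2,0,15,0,0]
    - [2,0,15,0,0]

```text
t: 3.55
eef_pos: [666.3, -19.7, 11.0]
tcp_rot: [-3.142, 0.001, 0.074]
ft_force: [-0.4, 0.0, 0.4]
opening: 0.002
grip_force: 0.0
```

Emit:
arm_command:
  targets:
    - [0,0,0,0,0.08]
    - [0,0,0,0,0.12]
    - [0,0,0,0,0.16]
    - [0,0,0,0,0.2]
    - [0,0,0,0,0.24]

```text
t: 4.05
eef_pos: [666.7, -19.8, 11.6]
tcp_rot: [3.141, -0.0, 0.074]
ft_force: [0.1, -1.2, -0.5]
opening: 0.226
grip_force: 0.5
```

Emit:
arm_command:
  targets:
    - [0,0,0,0,0.28]
    - [0,0,0,0,0.32]
    - [0,0,0,0,0.36]
    - [0,0,0,0,0.4]
    - [0,0,0,0,0.43]

```text
t: 4.55
eef_pos: [666.6, -19.7, 11.6]
tcp_rot: [3.142, -0.0, 0.074]
ft_force: [0.1, 0.4, 1.8]
opening: 0.417
grip_force: 2.1
```

Emit:
arm_command:
  targets:
    - [0,0,0,0,0.46]
    - [0,0,0,0,0.49]
    - [0,0,0,0,0.52]
    - [0,0,0,0,0.52]
    - [0,0,0,0,0.52]

```text
t: 5.05
eef_pos: [666.6, -19.7, 11.6]
tcp_rot: [3.141, -0.0, 0.074]
ft_force: [-0.6, -0.4, 2.1]
opening: 0.52
grip_force: 2.4
```

```bash
python3 go.py 666 -20 110 4.3
```

```text
t 5.05 pos [666.6 -19.7  11.6] shift [ -0.6   0.2 -98.4] roll -0.0 open 0.52 F [-0.6 -0.4  2.1]
```

Emit:
arm_command:
  targets:
    - [0,0,0,0,0.35]
    - [0,0,0,0,0.25]
    - [0,0,-50,0,0.25]
    - [0,0,-100,0,0.25]
    - [0,0,-130,0,0.25]

```text
t: 5.55
eef_pos: [667.4, -19.8, 145.1]
tcp_rot: [3.141, -0.003, 0.074]
ft_force: [0.0, 0.0, -0.5]
opening: 0.252
grip_force: 0.0
```

```bash
python3 go.py 467 156.5 140 94.3
```

```text
t 5.55 pos [667.4 -19.8 145.1] shift [-186.8 -190.7    4.3] roll -90.0 open 0.252 F [ 0.   0.  -0.5]
```

Emit:
arm_command:
  targets:
    - [-187,-191,0,-90,1]
    - [-187,-191,0,-90,1]
    - [-187,-191,0,-90,1]
    - [-187,-191,0,-90,1]
    - [-187,-191,0,-90,1]

```text
t: 6.05
eef_pos: [477.1, 146.3, 141.5]
tcp_rot: [3.142, -0.0, 0.83]
ft_force: [0.4, 1.0, 0.2]
opening: 0.618
grip_force: 0.0
```

```bash
python3 go.py 467 156.5 140 94.3
```

```text
t 6.05 pos [477.1 146.3 141.5] shift [  0.7 -14.3   1.5] roll -46.7 open 0.618 F [0.4 1.  0.2]
```

Emit:
arm_command:
  targets:
    - [1,-14,0,-46.7,1]
    - [1,-14,0,-46.7,1]
    - [1,-14,0,-46.7,1]
    - [1,-14,0,-46.7,1]
    - [1,-14,0,-46.7,1]

```text
t: 6.55
eef_pos: [469.1, 155.7, 141.5]
tcp_rot: [-3.142, 0.0, 1.581]
ft_force: [0.3, 0.1, -0.5]
opening: 0.989
grip_force: 0.0
```

Emit:
arm_command:
  targets:
    - [0,0,0,-4,1]
    - [0,0,0,-4,1]
    - [0,0,0,-4,1]

```text
t: 6.85
eef_pos: [469.2, 155.6, 141.5]
tcp_rot: [-3.141, 0.0, 1.642]
ft_force: [-0.3, 0.5, -0.3]
opening: 1.001
grip_force: 0.0
```

```bash
python3 - <<'E'
from h import *
b=cam('top');a=cam('side'); s=env.state()
A=a['frame'][60:260,150:470];B=b['frame'][110:310,120:440]
cv2.imwrite('pics/both5.png',cv2.resize(np.vstack([A,B])[:,:,::-1],None,fx=1.5,fy=1.5,interpolation=cv2.INTER_CUBIC))
print(w2px(a,s['eef_pos']+[0,0,30]))
E
python3 go.py 467 156.5 0 94.3
```

```text
[187.6043611  151.50282268]
t 6.95 pos [469.3 155.7 141.5] shift [  1.   -2.2 141.5] roll -0.2 open 1.001 F [-0.2 -0.7 -0.3]
```

View pics/both5.png

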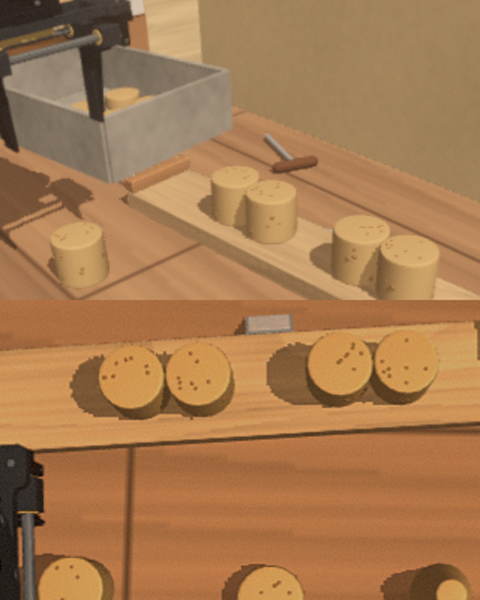

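Side panel: the drum stands at (80,255) with the open fingers above it, and all four row cheeses are upright. Top panel: the inner neighbours are now at (198,375) and (340,366), with the tag at (269,324) midway between them. I'll check the gap while going down over the drum.

Emit:
arm_command:
  targets:
    - [1,-2,45,0,1]
    - [1,-2,80,0,1]
    - [1,-2,105,0,1]
    - [1,-2,115,0,1]
    - [1,-2,115,0,1]

```text
t: 7.45
eef_pos: [466.9, 156.4, 25.7]
tcp_rot: [-3.14, 0.0, 1.644]
ft_force: [-0.0, -0.1, -0.2]
opening: 1.001
grip_force: 0.0
```

```bash
python3 - <<'E'
from h import *
b=pickle.load(open('top.pkl','rb'))
w=lambda x,y,z:px2w(b,120+x/1.5,110+(y-300)/1.5,z)
L,Rr,T=w(198,375,80),w(340,366,80),w(269,331,22)
u=(L-Rr)/np.linalg.norm(L-Rr)
print(L,Rr,np.linalg.norm(L-Rr),'mid',(L+Rr)/2,'tag',T,(L-T)@u,(Rr-T)@u)
E
python3 go.py 467 156.5 -16 94.3
```

```text
[658.93501374  43.7826442   80.        ] [669.15425347 -83.20345425  80.        ] 127.39663284661275 mid [664.0446336  -19.71040503  80.        ] tag [718.00371013 -17.18964482  22.        ] 65.51405698775095 -61.8825758588618
t 7.45 pos [466.9 156.4  25.7] shift [ 0.1  0.2 41.7] roll -0.1 open 1.001 F [-0.  -0.1 -0.2]
```

Emit:
arm_command:
  targets:
    - [0,0,15,0,1]
    - [0,0,30,0,1]
    - [0,0,40,0,1]
    - [0,0,40,0,1]

```text
t: 7.85
eef_pos: [467.3, 156.5, -13.5]
tcp_rot: [-3.141, 0.0, 1.644]
ft_force: [0.2, 0.2, -0.5]
opening: 1.0
grip_force: 0.0
```

Emit:
arm_command:
  targets:
    - [0,0,0,0,0.7]
    - [0,0,0,0,0.6]
    - [0,0,0,0,0.55]
    - [0,0,0,0,0.5]
    - [0,0,0,0,0.5]

```text
t: 8.35
eef_pos: [467.5, 156.6, -13.2]
tcp_rot: [3.141, 0.0, 1.644]
ft_force: [1.6, 0.0, 1.0]
opening: 0.638
grip_force: 0.6
```

Emit:
arm_command:
  targets:
    - [0,0,0,0,0.5]
    - [0,0,0,0,0.5]
    - [0,0,0,0,0.5]

```text
t: 8.65
eef_pos: [467.5, 156.6, -13.2]
tcp_rot: [3.141, 0.0, 1.644]
ft_force: [0.5, 0.8, 5.5]
opening: 0.626
grip_force: 30.0
```

```bash
python3 go.py 467 156.5 100 94.3
```

```text
t 8.65 pos [467.5 156.6 -13.2] shift [  -0.    -0.5 -113.2] roll -0.1 open 0.626 F [0.5 0.8 5.5]
```

Emit:
arm_command:
  targets:
    - [0,0,-10,0,0.5]
    - [0,0,-40,0,0.5]
    - [0,0,-80,0,0.5]
    - [0,0,-110,0,0.5]
    - [0,0,-110,0,0.5]

```text
t: 9.15
eef_pos: [468.5, 156.9, 100.2]
tcp_rot: [3.136, -0.001, 1.644]
ft_force: [0.1, 0.8, -2.5]
opening: 0.628
grip_force: 30.0
```

```bash
python3 go.py 665.5 -20 97 94.3
```

```text
t 9.15 pos [468.5 156.9 100.2] shift [-190.8  183.4    4.1] roll -0.1 open 0.628 F [ 0.1  0.8 -2.5]
```

Emit:
arm_command:
  targets:
    - [-20,19,0,0,0.5]
    - [-50,48,0,0,0.5]
    - [-80,77,0,0,0.5]
    - [-110,106,0,0,0.5]
    - [-135,130,0,0,0.5]

```text
t: 9.65
eef_pos: [607.5, 29.8, 95.6]
tcp_rot: [-3.14, -0.0, 1.644]
ft_force: [0.9, 0.6, -2.4]
opening: 0.626
grip_force: 30.0
```

```bash
python3 go.py 665.5 -20 97 94.3
```

```text
t 9.65 pos [607.5  29.8  95.6] shift [-53.9  54.2  -1.5] roll -0.1 open 0.626 F [ 0.9  0.6 -2.4]
```

Emit:
arm_command:
  targets:
    - [-25,25,-2,0,0.5]
    - [-45,45,-2,0,0.5]
    - [-54,54,-2,0,0.5]
    - [-54,54,-2,0,0.5]
    - [-54,54,-2,0,0.5]

```text
t: 10.15
eef_pos: [663.4, -17.8, 97.8]
tcp_rot: [-3.14, -0.0, 1.644]
ft_force: [-0.1, 0.7, -1.3]
opening: 0.625
grip_force: 30.0
```

```bash
python3 go.py 665.5 -20 12 94.3
python3 - <<'E'
from h import *
a=cam('side');s=env.state()
cv2.imwrite('pics/side6.png',cv2.resize(a['frame'][120:270,270:470,::-1],None,fx=4,fy=4,interpolation=cv2.INTER_CUBIC))
E
```

```text
t 10.15 pos [663.4 -17.8  97.8] shift [-2.4  2.1 85.8] roll -0.1 open 0.625 F [-0.1  0.7 -1.3]
```

View pics/side6.png

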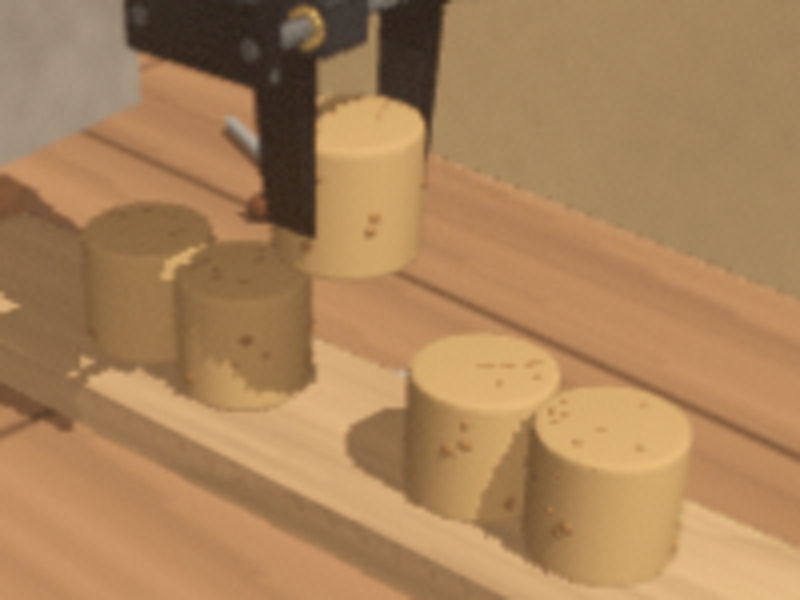

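The drum hangs upright over the gap, with its centre at crop column 350 (357.5 full), which matches the place. I'll go down with small corrections.

Emit:
arm_command:
  targets:
    - [-2.4,2,5,0,0.5]
    - [-2.4,2,20,0,0.5]
    - [-2.4,2,28,0,0.5]
    - [-2.4,2,28,0,0.5]
    - [-2.4,2,28,0,0.5]

```text
t: 10.7
eef_pos: [666.6, -20.6, 70.1]
tcp_rot: [-3.141, -0.0, 1.644]
ft_force: [0.3, -0.5, -1.8]
opening: 0.625
grip_force: 30.0
```

```bash
python3 go.py 665.5 -20 12 94.3
```

```text
t 10.7 pos [666.6 -20.6  70.1] shift [ 0.7 -1.  58.1] roll -0.1 open 0.625 F [ 0.3 -0.5 -1.8]
```

Emit:
arm_command:
  targets:
    - [0.5,-1,12,0,0.5]
    - [0.5,-1,24,0,0.5]
    - [0.5,-1,36,0,0.5]
    - [0.5,-1,46,0,0.5]
    - [0.5,-1,50,0,0.5]

```text
t: 11.2
eef_pos: [665.1, -20.3, 18.8]
tcp_rot: [-3.14, -0.0, 1.644]
ft_force: [0.0, -0.8, -2.2]
opening: 0.626
grip_force: 30.0
```

Emit:
arm_command:
  targets:
    - [0,0,2,0,0.5]
    - [0,0,3.5,0,0.5]
    - [0,0,4.5,0,0.5]
    - [0,0,5,0,0.5]
    - [0,0,5,0,0.5]

```text
t: 11.7
eef_pos: [665.8, -20.3, 15.7]
tcp_rot: [3.141, 0.0, 1.644]
ft_force: [-0.1, -0.4, -1.9]
opening: 0.627
grip_force: 30.0
```

```bash
python3 go.py 665.5 -20 12 94.3
```

```text
t 11.7 pos [665.8 -20.3  15.7] shift [ 0.3 -0.3  3.7] roll -0.1 open 0.627 F [-0.1 -0.4 -1.9]
```

Emit:
arm_command:
  targets:
    - [0,0,1,0,0.5]
    - [0,0,2,0,0.5]
    - [0,0,3,0,0.5]
    - [0,0,3,0,0.5]
    - [0,0,3,0,0.5]

```text
t: 12.2
eef_pos: [665.7, -20.3, 12.5]
tcp_rot: [-3.142, 0.0, 1.644]
ft_force: [0.1, -0.1, -0.9]
opening: 0.627
grip_force: 30.0
```

Emit:
arm_command:
  targets:
    - [0,0,0.5,0,0.5]
    - [0,0,1,0,0.5]
    - [0,0,1,0,0.5]
    - [0,0,1,0,0.5]

```text
t: 12.6
eef_pos: [665.8, -20.3, 11.8]
tcp_rot: [3.141, 0.0, 1.644]
ft_force: [-1.6, 0.4, 3.1]
opening: 0.626
grip_force: 30.0
```

The drum has touched the board (+3 N after −2 N of weight). Releasing.

Emit:
arm_command:
  targets:
    - [0,0,0,0,0.68]
    - [0,0,0,0,0.75]
    - [0,0,0,0,0.85]
    - [0,0,0,0,0.92]
    - [0,0,0,0,0.92]

```text
t: 13.1
eef_pos: [665.7, -20.3, 11.4]
tcp_rot: [-3.142, 0.0, 1.644]
ft_force: [0.7, -0.3, 0.1]
opening: 0.905
grip_force: 0.0
```

Emit:
arm_command:
  targets:
    - [0,0,-15,0,0.92]
    - [0,0,-40,0,0.92]
    - [0,0,-80,0,0.92]
    - [0,0,-120,0,0.92]
    - [0,0,-150,0,0.92]

```text
t: 13.6
eef_pos: [666.1, -20.3, 165.4]
tcp_rot: [3.139, 0.001, 1.644]
ft_force: [-0.0, -0.1, -0.3]
opening: 0.921
grip_force: 0.0
```

Emit:
arm_command:
  targets:
    - [0,50,0,0,0.92]
    - [0,100,0,0,0.92]
    - [0,150,0,0,0.92]
    - [0,200,0,0,0.92]
    - [0,250,0,0,0.92]

```text
t: 14.1
eef_pos: [903.1, -2.9, 163.3]
tcp_rot: [3.141, 0.0, 1.644]
ft_force: [0.6, -0.1, 0.0]
opening: 0.919
grip_force: 0.0
```

```bash
python3 - <<'E'
from h import *
a=cam('side');b=cam('top');s=env.state();print(s['eef_pos'])
A=a['frame'][130:280,270:470];B=b['frame'][100:250,200:400]
cv2.imwrite('pics/both7.png',cv2.resize(np.hstack([A,B])[:,:,::-1],None,fx=2,fy=2,interpolation=cv2.INTER_CUBIC))
E
```

```text
[904.68700082  -2.82699976 158.90362929]
```

View pics/both7.png

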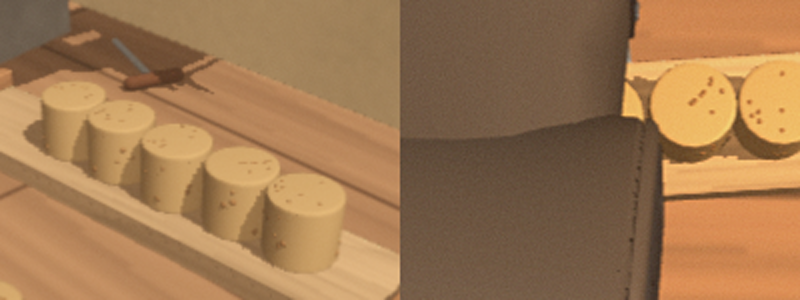

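The five cheeses stand upright in line in the side panel, with the drum in the middle at (176,140). The arm is clear of them, so I'll hand in.

```bash
python3 -c "
from cell import env
print(env.job_done())"
```

```text
the job is handed in; nothing more can be done
None
```

I handed the job in at about 14 s of the 58 s allowed: the two neighbours were pushed apart to about 127 mm, and the drum now stands upright between them, in line with the row, within a few mm of the tag by my measurements; hand-in returned no verdict.

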